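Change the dust box over to the pad inlet and start it

TASK

Set the bench dust box up for cleaning polishing pads: change its selector slide over from the hose inlet to the pad inlet, then start the fan. The slide is locked by a spring plunger: with your closed fingertips hold the plunger down through the slide's window and, keeping it down, push the slide out towards the front with the same fingertips until the plunger springs up in the slide's other window and locks it; only then press the start button fully down and let go. Only press and push: do not squeeze or force the slide, lift nothing, and leave the other things on the bench where they are.

Things in the scene. Friction and masses are not known exactly. Their poses are not given: they have to be found in the camera images.
- dust_box: Grey dust box 288 x 126 mm, fixed; on it an aluminium selector unit. Origin on the bench below the plunger; x to the box's back, y left, z up. In mm: box x -47 to 241, top z 60; deck z 72; slide plate z 81 to 86, on y 0; side rails at |y| over 36, to z 90; cover from x 39 back, top z 91; on it start button (x 69), ribbed hose spigot (x 121, 47 wide, to z 137), pad dish (x 191, 84 wide, to z 115).
- catch (a point): Centre of the plunger's top when the plunger is fully up; the point belongs to the box and does not sink with the plunger. It is 89 mm above the bench, 3 mm above the slide's top face, 17 mm above the deck. Axes as dust_box: the slide moves along x, drawn out towards -x.
- selector (a joint): Position of the selector slide, m: 0 hose inlet (pushed in), 0.070 pad inlet (drawn out to -x); starts within 3 mm of 0; drags 2 to 4 N; 4 mm overrun at each end. Steel plate 82 x 5 mm with two windows, each 42 mm along the slide, 52 mm across, 70 mm apart; a 14 mm bar in front of the front one. At 0 the plunger stands in the front window, at 0.070 in the rear one (under the cover till then).
- plunger (a joint): Depth pressed, m: 0 up, 0.015 bottomed. Steel cap 32 mm along the slide x 40 mm, flat grooved top, spring 5 N rising to 12 N. Up, it stands in the window with 5 mm to spare each way and locks the slide, which moves only while it is pressed 9 to 15 mm (best 12). Once the plate has slid over it, the plate keeps it down; the fingertips travel on, pushing the front bar from inside, clear of the deck.
- start_top (a point): Centre of the top of the start button: a round grey button, 26 mm across, on a black housing on the cover between the plunger and the hose spigot; it goes down 6 mm with 5 N. Its top is 113 mm above the bench when up. The point sinks with the button.
- start (a joint): Depth of the start button, m: 0 up, 0.006 fully down; springs back; counts as pressed from 0.004. (Mind the surroundings: a blue air hose hangs nearly upright and rigid beside the robot, 0.055 m ahead and 0.21 m left of its base axis; an arm with an offset shoulder keeps clear of it by leaning the tool, wrist to the right.)
- pad_white: Bystander: white foam polishing pad, 77 mm across, 27 mm high, on the bench left of the box. Origin under its centre.
- spare_cap: Bystander: blue screw cap, 45 mm across, 18 mm high, left of the box. Origin under its centre.
- spur_tool: Bystander: pad spur with wooden handle, 146 mm long, 35 mm high, on the left of the bench. Origin under its centre.
- wax_tin: Bystander: flat tin with red lid, 80 mm across, 34 mm high, in front of the drawer cabinet. Origin under its centre.
- star_key: Bystander: white plastic star knob, 36 mm across, 20 mm high, close to the box's left side. Origin under its centre.
- hex_key: Bystander: hex key, 83 mm long, 6 mm high, on the bench just in front of the box. Origin under its centre.
- measuring_cup: Bystander: small cup, 60 mm across, 59 mm high, left of the box. Origin under its centre.
- touchup_bottle: Bystander: little bottle, 26 mm across, 74 mm high, close to the box's left side. Origin under its centre.

How it is judged:
By the outcome, as a careful person would: the job done as asked, in the order asked, and still so for the second after the job is handed in, with the robot touching nothing.
It also fails if it takes over 35 s, if anything falls off the work surface, if the arm or the gripper's body presses on something with over 40 N, if the wrist force passes 120 N, or if a joint passes its speed limit or range.

ROBOT

A 6-joint arm with a two-finger parallel gripper is mounted at the origin on a cart in front of the work surface, level with it; the furniture and walls round the work are solid. World frame = base frame: x ahead of the robot, y to its left, z up, the work surface at z = 0. Lengths are in m, angles in degrees, forces in N, time in s.
With the tool pointing down it reaches from about 0.4 to 0.825 m from the base axis. Payload 7 kg.
Tool frame: the origin (TCP) lies midway between the tips of the shut fingers; the grasp point (between the pads) lies 19 mm behind it; z points along the fingers, y is the direction in which the jaws open and shut (so a half turn about z gives the same grasp; the last joint's range is limited). The gripper opens to 88 mm and grips with 3 to 60 N. Pads are 19 mm wide; open, the fingers measure 130 mm over their backs; the gripper's body (78 mm by 193 mm) begins 47 mm behind the grasp point.
Start: joints at [-47.951, 20.546, 0.682, 0, -70.136, -16.507], TCP at [0.291, -0.609, 0.19] pointing down, gripper open.
Joint ranges: [-176.03, 176.03], [-82.01, 121.73], [-58.28, 71.71], [-173.87, 95.51], [-174.79, -0.11], [-173.66, 173.66]. Speed limits (degrees/s): [136.94, 136.94, 172.46, 180, 180, 180].

INTERFACE

Orientations are given as [roll, pitch, yaw] about the fixed x, y, z axes, in that order (R = Rz(yaw) Ry(pitch) Rx(roll)).
In Python, from plant import ctrl gives the robot as it stands.
- The arm moves only by the tool jog_arm, never from a script. Its argument "deltas" is a list of rows, each a list of 2 entries, a list of its own where there are three numbers: the shift along the tool's x, y, z in m, then the turn about the tool's z in degrees. A call has 1 to 20 rows; each row is the pose to reach, as a shift and turn from the pose commanded when the call began, along the tool's axes at that moment; what a row does not reach only later rows make up. A row lasts 1/10 s, in which the tool goes at most 50 mm and 8.59 degrees, less where a joint would pass 70% of its speed; a pose out of reach is approached as far as the arm can. A call with a gripper value outside its range is refused whole. "jaw" is the closure, from -1 (fully open) to 1 (shut), set as the call begins (left out, the last holds). The fingers move at their own pace and stop on an object; the grip force is fixed at half the most. Time passes only in rows, so rows that repeat a pose let the fingers close. It gives the time, the measured TCP pose, the force and the opening at its end, in the units of the state.
- ctrl.get_obs(): the state, without advancing time (a new reading comes with each control period).
- ctrl.snapshot(name): name is "scene" or "top"; returns the picture (400x640x3 uint8, red, green, blue); there is no depth.
- ctrl.camera_params(name): a dict with "camera_matrix" (3x3 intrinsics, pixels), "position" and "rotation" of the camera in the world. Camera axes: x right, y down, z forward; pixel columns grow to the right and rows downward; lengths in m; the calibration is good to about 2 mm. A picture is of the moment at which its call begins. camera_params takes no time and is no camera call.
- ctrl.close_job(): hands the job in, once; it reports no verdict.
Trained networks look in the newest picture that a camera, given by its name, has taken for a name from the list of things; names that differ only in an ending like _2 or _b are one class to them, and where a whole thing is asked for, a point or a joint stands for the part that bears it (a point fixed in the world has none). Each returns a list of dicts, best first, with "conf" (0 to 1); they miss things now and then, are a little off and sometimes report something else, mostly with a low value. They report only what shows in the picture. A call takes as long as a camera call.
- ctrl.boxes_of(query, camera): "bbox" ([left, top, width, height] as shares, 0 to 1, of the picture: columns of its width, rows of its height, round what is visible of it).
- ctrl.cut_out(query, camera): "mask" (400x640 bool, what is visible of it) and "bbox" ([left, top, width, height] as shares, 0 to 1, of the picture: columns of its width, rows of its height, round what is visible of it).
The state is a dict: "clock": time; "joint_pos": joint angles; "qvel": joint speeds; "tau": joint torques, N m; "tool_pos": TCP position; "orientation": TCP orientation; "force": force on the tool from outside, world axes, zero at the start; "moment": the same for the moment, N m; "opening": finger opening in m.
Only numpy, scipy, OpenCV 4.12 (cv2) and the standard library are available. Lean on these libraries where they do the work, as an engineer would, in place of code of your own. Each camera call takes 0.05 s, during which the arm holds its last target. There are 200 camera calls.

## Working session

There is one attempt and no reset: what is moved stays moved. The work goes in short steps, Python scripts to look and compute and a tool call to move; the robot and the scene stay as the last step left them, time stands still between calls to the robot, and variables do not carry over. Pictures are saved under pics/ and viewed, and the job is handed in when it is done.

Besides the shell and the picture viewer there is one more tool, called after ">>>" as name([rows], argument=value, ...), one row to a line, values as JSON. jog_arm: Moves the arm, as the interface text tells. Its arguments: {"type":"object","properties":{"deltas":{"type":"array","items":{"type":"array"}},"jaw":{"type":"number"}},"required":["deltas"]}

```bash
mkdir -p pics; ls; python3 - <<'E'
from plant import ctrl
import cv2
o=ctrl.get_obs(); print(o)
for n in("scene","top"):
    im=ctrl.snapshot(n); cv2.imwrite(f"pics/{n}0.png",im[:,:,::-1]); p=ctrl.camera_params(n); print(n,p)
    for q in("catch","start_top","dust_box"):
        for d in ctrl.boxes_of(q,n)[:2]: print(q,d['conf'],[round(a*b) for a,b in zip(d['bbox'],(640,400,640,400))])
E
```

```text
pics
{'clock': 0.0, 'joint_pos': array([-4.79529051e+01,  2.05899986e+01,  6.32328188e-01, -2.04092457e-02,
       -7.01362303e+01, -1.65073493e+01]), 'qvel': array([-0.01881714, -0.01501528, -0.03611605, -0.055705  ,  0.04313117,
       -0.12601079]), 'tau': array([ 4.12677355e-04, -5.82720888e+01,  2.93054116e+01,  6.99736789e+00,
        6.74028648e-03, -1.71280631e-04]), 'tool_pos': array([ 0.29074531, -0.60854405,  0.18922707]), 'orientation': array([ 1.79904518e+02, -8.28823568e-03, -1.54467198e+02]), 'force': array([ 0.01906545,  0.26893833, -0.184028  ]), 'moment': array([-0.02895916, -0.00381752, -0.00032573]), 'opening': 0.08752466431280742}
scene {'camera_matrix': array([[431.66772787,   0.        , 322.26270689],
       [  0.        , 431.66772787, 198.31376055],
       [  0.        ,   0.        ,   1.        ]]), 'position': array([-0.284048  , -0.53519213,  0.51816557]), 'rotation': array([-113.57454759,   -1.43833228,  -57.43260346])}
catch 0.56 [424, 189, 69, 100]
start_top 0.53 [457, 214, 15, 8]
dust_box 0.91 [423, 191, 68, 99]
top {'camera_matrix': array([[422.80626779,   0.        , 321.68018117],
       [  0.        , 422.80626779, 195.62785823],
       [  0.        ,   0.        ,   1.        ]]), 'position': array([ 0.37152636, -0.02256093,  1.3465547 ]), 'rotation': array([-170.392959  ,   -0.21055374,  -90.56080044])}
catch 0.84 [389, 134, 64, 97]
start_top 0.64 [386, 210, 8, 10]
dust_box 0.67 [424, 199, 13, 17]
dust_box 0.56 [393, 135, 60, 95]
```

```bash
python3 - <<'E'
import cv2
a=cv2.imread("pics/top0.png");b=cv2.imread("pics/scene0.png")
cv2.imwrite("pics/topz.png",cv2.resize(a[110:260,330:530],None,fx=4,fy=4,interpolation=cv2.INTER_CUBIC))
cv2.imwrite("pics/scz.png",cv2.resize(b[170:310,390:540],None,fx=4,fy=4,interpolation=cv2.INTER_CUBIC))
E
```

```text
(no output)
```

View pics/top0.png

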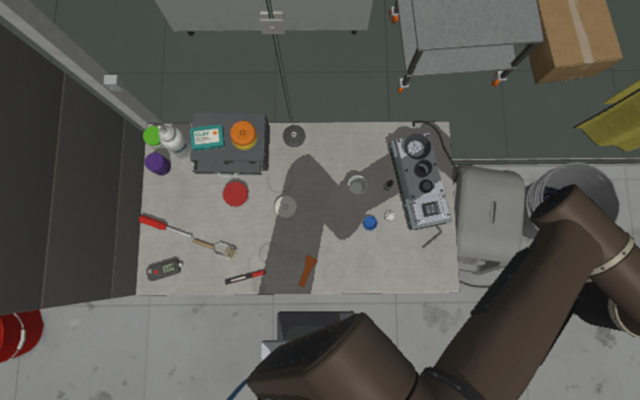

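View pics/topz.png

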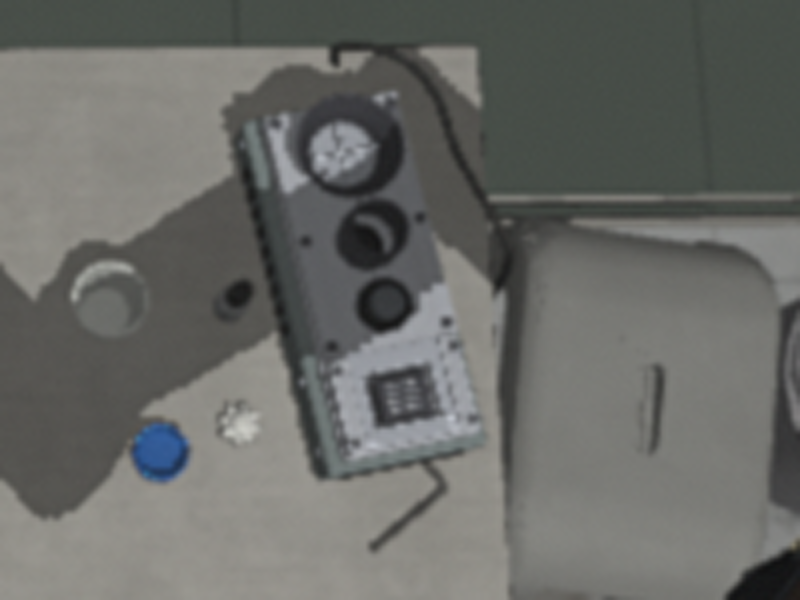

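View pics/scz.png

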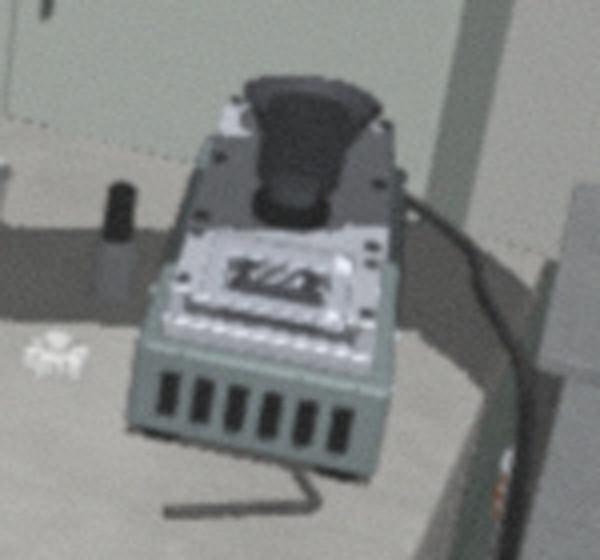

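View pics/scene0.png

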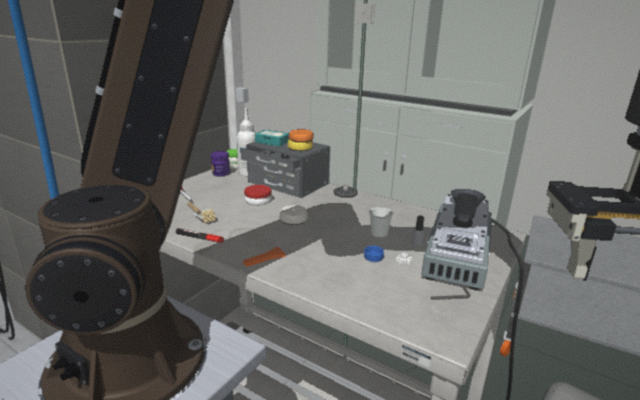

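```bash
cat > h.py <<'E'
import numpy as np
from scipy.spatial.transform import Rotation as R
from scipy.optimize import least_squares
def proj(P,p):
    q=R.from_euler('xyz',p['rotation'],degrees=True).inv().apply(np.atleast_2d(P)-p['position'])@p['camera_matrix'].T
    return q[:,:2]/q[:,2:]
def ray(uv,p,z):
    d=R.from_euler('xyz',p['rotation'],degrees=True).apply(np.linalg.inv(p['camera_matrix'])@[*uv,1])
    return p['position']+d*(z-p['position'][2])/d[2]
def w(L,x): return R.from_euler('z',x[2]).apply(L)+[x[0],x[1],0]
E
cat > m.py <<'E'
from plant import ctrl
from h import *
T,S=ctrl.camera_params('top'),ctrl.camera_params('scene')
t=[((405,397),(0,0,89)),((385,303),(69,0,113)),((347,148),(191,0,115)),((325,474),(-47,63,60)),((483,438),(-47,-63,60))]
s=[((277,283),(0,0,89)),((146,343),(-47,63,60)),((389,385),(-47,-63,60)),((130,428),(-47,63,0)),((368,480),(-47,-63,0))]
tu=np.array([a for a,_ in t])/4+[330,110]-.4; su=np.array([a for a,_ in s])/4+[390,170]-.4
tl=np.array([b for _,b in t])/1000; sl=np.array([b for _,b in s])/1000
rt=lambda x:(proj(w(tl,x),T)-tu); rs=lambda x:(proj(w(sl,x),S)-su)
print(ray(tu[0],T,.089),ray(tu[1],T,.113),ray(su[0],S,.089))
for f in(rt,rs,lambda x:np.vstack([rt(x),rs(x)])):
    r=least_squares(lambda x:f(x).ravel(),[.55,-.35,.2],loss='soft_l1'); print(r.x[:2],np.degrees(r.x[2])); print(f(r.x).round(1).tolist())
x=r.x; print('catch',w([[0,0,.089]],x),'start',w([[.069,0,.113]],x))
E
python3 m.py
```

```text
[ 0.54104801 -0.35676471  0.089     ] [ 0.60842984 -0.33923403  0.113     ] [ 0.53350108 -0.3608201   0.089     ]
[ 0.5423418  -0.35337675] 11.383241060463037
[[-1.1, -0.4], [0.1, -0.5], [-0.2, -0.7], [0.2, 0.8], [0.7, 1.3]]
[ 0.55037355 -0.35603355] 13.144101751150718
[[0.1, -3.9], [-2.0, -1.9], [1.3, -0.3], [-1.4, 1.1], [1.3, 1.0]]
[ 0.54466496 -0.3562292 ] 12.518779680296987
[[-0.2, -1.2], [0.6, -1.2], [-0.5, -1.2], [1.5, 0.4], [1.8, 0.1], [-0.6, -2.8], [-3.1, -1.0], [0.4, 1.2], [-2.5, 2.2], [0.4, 2.5]]
catch [[ 0.54466496 -0.3562292   0.089     ]] start [[ 0.61202448 -0.34127279  0.113     ]]
```

>>> jog_arm([
  [[0,0,-0.02],0],
  [[-0.03,0.01,-0.03],2],
  [[-0.06,0.02,-0.03],4],
  [[-0.09,0.033,-0.03],6],
  [[-0.12,0.044,-0.03],8],
  [[-0.15,0.055,-0.03],10],
  [[-0.165,0.06,-0.03],12],
  [[-0.165,0.06,-0.03],13],
], jaw=1)

```text
clock: 1.2
tool_pos: [0.4156, -0.4823, 0.2203]
orientation: [-180.0, 0.0, -167.4]
force: [-0.1, 0.0, -0.1]
opening: 0.0296
```

```bash
python3 - <<'E'
from plant import ctrl
import cv2,numpy as np
o=ctrl.get_obs(); print(o['clock'],o['joint_pos'].round(1),o['tool_pos'],o['orientation'],o['opening'])
a=ctrl.snapshot("top")[:,:,::-1];b=ctrl.snapshot("scene")[:,:,::-1]
cv2.imwrite("pics/top1.png",a);cv2.imwrite("pics/sc1.png",b)
cv2.imwrite("pics/topz1.png",cv2.resize(a[130:240,380:480],None,fx=6,fy=5.4,interpolation=cv2.INTER_CUBIC))
from h import *
for n in('top','scene'):
    p=ctrl.camera_params(n); print(proj([[.055,.21,z] for z in(0,.3,.6,.9)],p).round().tolist())
E
```

```text
1.2 [-31.7  16.   -1.9  -0.  -72.1 -45.7] [ 0.41558543 -0.48230587  0.22034781] [-1.79991073e+02  2.84610533e-02 -1.67385250e+02] 0.029574550058116194
[[244.0, 375.0], [221.0, 407.0], [178.0, 468.0], [69.0, 621.0]]
[[85.0, 297.0], [49.0, 147.0], [-1.0, -64.0], [-76.0, -382.0]]
```

View pics/top1.png

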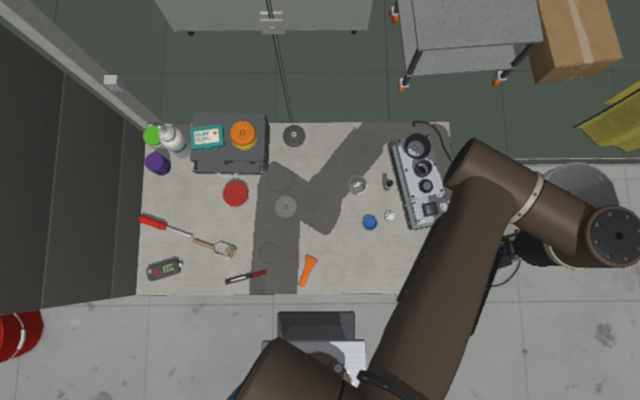

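View pics/sc1.png

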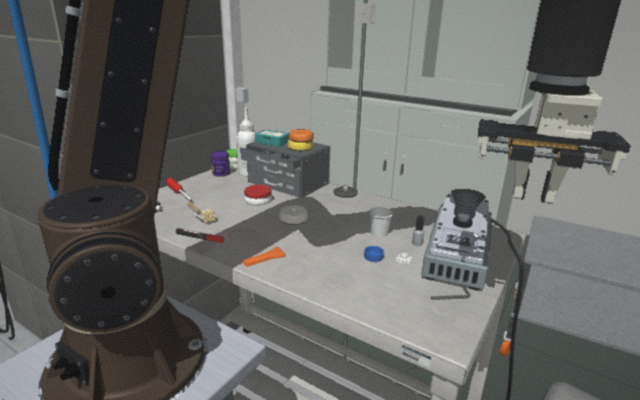

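View pics/topz1.png

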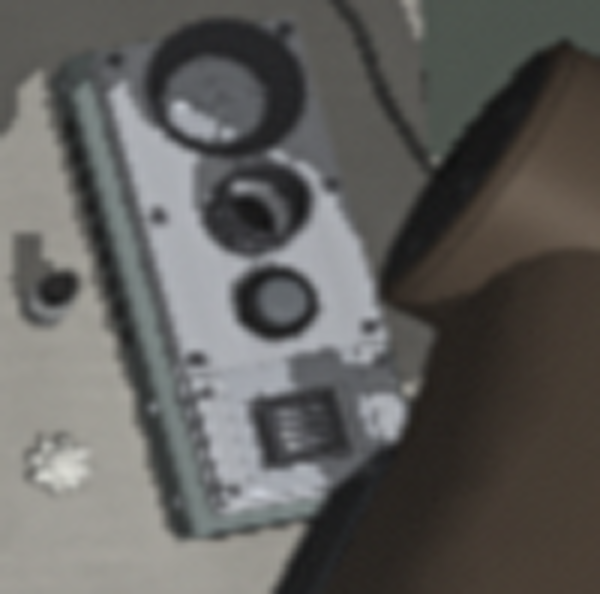

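```bash
python3 - <<'E'
from plant import ctrl
from h import *
T=ctrl.camera_params('top')
f=lambda u,v,z: ray((u/6+380-.42,v/5.4+130-.4),T,z)[:2]
c,b,d=f(301,426,.089),f(276,301,.113),f(225,88,.115)
print(c,b,d,np.linalg.norm(b-c),np.linalg.norm(d-c))
ang=lambda p,q:np.degrees(np.arctan2(*(q-p)[::-1]))
print('yaws',ang(c,d),ang(c,b),ang(b,d))
S=[f(*p,.092) for p in((197,358),(157,215),(115,60),(372,327),(332,184),(285,28))]
print(ang(S[0],S[2]),ang(S[3],S[5]),ang(S[0],S[1]),ang(S[3],S[0])-90,ang(S[4],S[1])-90,ang(S[5],S[2])-90)
for i in range(3): print((S[i]+S[i+3])/2)
E
```

```text
[ 0.54217274 -0.35350513] [ 0.60846517 -0.33843176] [ 0.72945317 -0.3184143 ] 0.06798450294810707 0.19053956140205577
yaws 10.612486278387328 12.809942849882837 9.39447879987676
11.221311748502599 11.329815469237735 11.443204086984881 10.674550885551724 10.810160117003534 11.652188122115959
[ 0.58888013 -0.34694189]
[ 0.67096873 -0.33081897]
[ 0.76225078 -0.31237516]
```

>>> jog_arm([
  [[-0.03,0.02,0],0.5],
  [[-0.06,0.04,0],1],
  [[-0.09,0.06,0.01],1.4],
  [[-0.12,0.08,0.03],1.4],
  [[-0.14,0.093,0.05],1.4],
  [[-0.147,0.0975,0.06],1.4],
  [[-0.147,0.0975,0.06],1.4],
  [[-0.147,0.0975,0.06],1.4],
], jaw=1)

```text
clock: 2.1
tool_pos: [0.5359, -0.3578, 0.1607]
orientation: [-180.0, -0.0, -168.9]
force: [-0.5, 0.0, 0.9]
opening: 0.0006
```

```bash
cat > look.py <<'E'
import sys,cv2
from plant import ctrl
n=sys.argv[1]
o=ctrl.get_obs(); print(o['clock'],o['joint_pos'].round(1),o['tool_pos'].round(4),o['orientation'].round(2),o['opening'].round(4),o['force'].round(1))
a=ctrl.snapshot("top")[:,:,::-1];b=ctrl.snapshot("scene")[:,:,::-1]
cv2.imwrite(f"pics/top{n}.png",a);cv2.imwrite(f"pics/sc{n}.png",b)
cv2.imwrite(f"pics/sz{n}.png",cv2.resize(b[150:300,390:540],None,fx=4,fy=4,interpolation=cv2.INTER_CUBIC))
cv2.imwrite(f"pics/tz{n}.png",cv2.resize(a[120:260,370:520],None,fx=4,fy=4,interpolation=cv2.INTER_CUBIC))
E
python3 look.py 2
```

```text
Traceback (most recent call last):
  File "look.py", line 4, in <module>
    o=ctrl.get_obs(); print(o['clock'],o['joint_pos'].round(1),o['tool_pos'].round(4),o['orientation'].round(2),o['opening'].round(4),o['force'].round(1))
                                                                                                                ^^^^^^^^^^^^^^^^^^
AttributeError: 'float' object has no attribute 'round'
```

```bash
sed -i "s/o\['opening'\].round(4)/round(o['opening'],4)/" look.py; python3 look.py 2
```

```text
2.1 [-16.4  18.8  -5.9   0.  -65.3 -62.5] [ 0.5359 -0.3578  0.1607] [-1.7997e+02 -1.0000e-02 -1.6887e+02] 0.0006 [-0.5  0.   0.9]
```

View pics/top2.png

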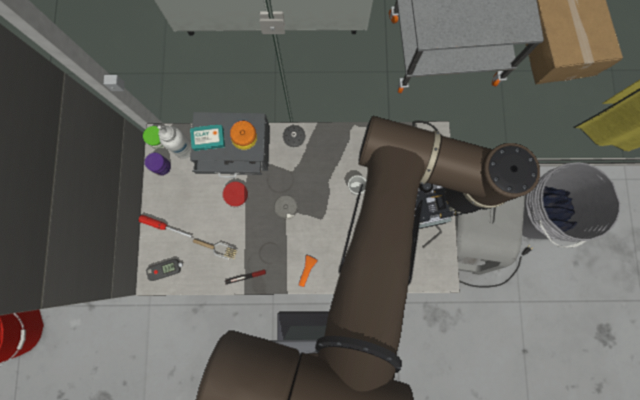

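View pics/sc2.png

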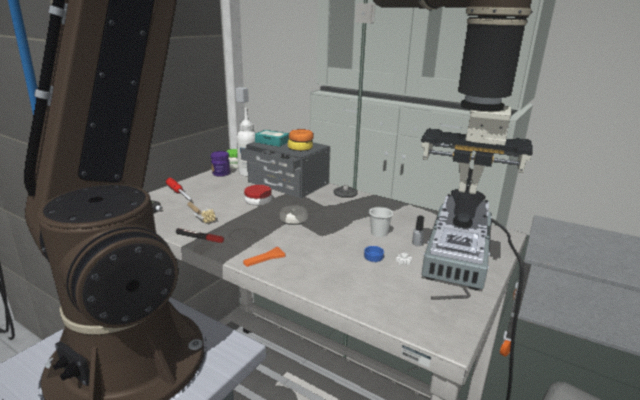

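View pics/sz2.png

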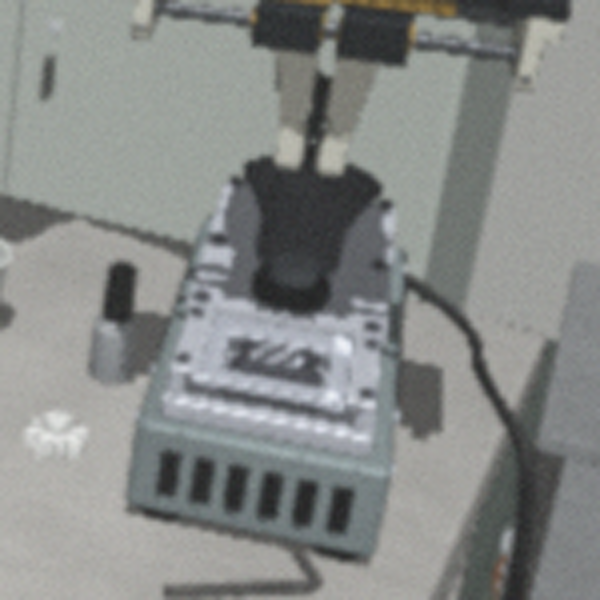

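```bash
python3 - <<'E'
from plant import ctrl
from h import *
S=ctrl.camera_params('scene')
for P in([.5359,-.3578,.1607],[.542,-.354,.089],[.542,-.359,.089],[.537,-.354,.089]): print(((proj(P,S)[0]-[390,150]+.4)*4).round())
x=[.542,-.354,np.radians(11.2)]
L=np.array([[-47,63,60],[-47,-63,60],[-47,63,0],[-47,-63,0],[0,20,89],[0,-20,89],[16,0,89],[-16,0,89]])/1000
print(((proj(w(L,x),S)-[390,150]+.4)*4).round().tolist())
E
```

```text
[294. 234.]
[269. 353.]
[278. 355.]
[266. 357.]
[[126.0, 418.0], [382.0, 472.0], [113.0, 516.0], [362.0, 572.0], [230.0, 345.0], [309.0, 360.0], [272.0, 339.0], [266.0, 367.0]]
```

```bash
python3 - <<'E'
import cv2
b=cv2.imread('pics/sc2.png')
cv2.imwrite('pics/szz2.png',cv2.resize(b[180:275,420:500],None,fx=7,fy=6.3,interpolation=cv2.INTER_CUBIC))
E
```

```text
(no output)
```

View pics/szz2.png

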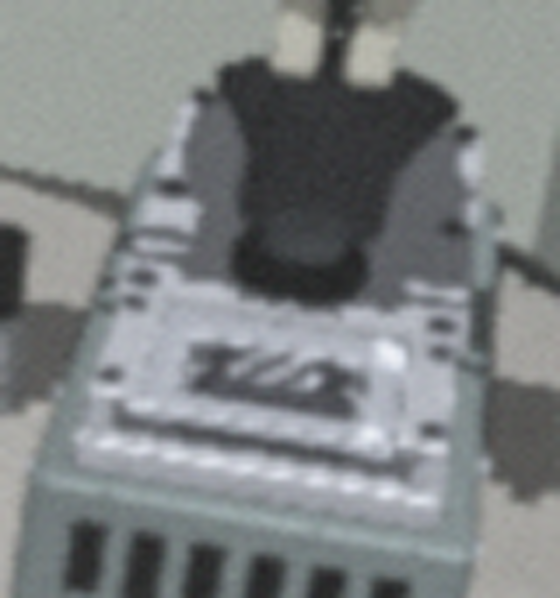

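```bash
python3 - <<'E'
import cv2,numpy as np
a=cv2.imread('pics/scene0.png')[170:280,410:510];b=cv2.imread('pics/sc2.png')[170:280,410:510]
f=lambda i:cv2.resize(cv2.convertScaleAbs(i,alpha=2.2,beta=0),None,fx=3.9,fy=5,interpolation=cv2.INTER_CUBIC)
cv2.imwrite('pics/cmp2.png',np.hstack([f(a),f(b)]))
E
```

```text
(no output)
```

View pics/cmp2.png

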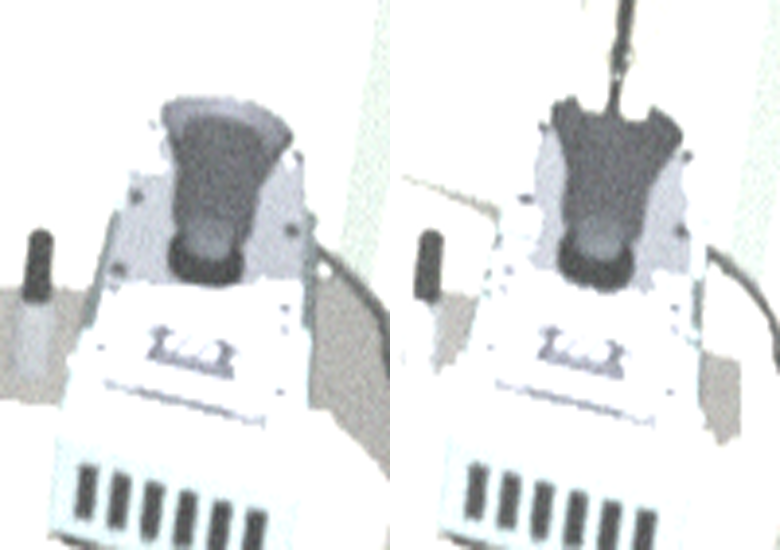

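```bash
python3 - <<'E'
from plant import ctrl
from h import *
import cv2
S=ctrl.camera_params('scene')
print(proj([[.2907,-.6085,.1892],[.4156,-.4823,.2203],[.5359,-.3578,.1607]],S))
a=cv2.imread('pics/sc1.png')[140:240,480:600]
b=cv2.imread('pics/scene0.png')[180:300,540:640]
cv2.imwrite('pics/a.png',cv2.resize(a,None,fx=5,fy=5)); cv2.imwrite('pics/b.png',cv2.resize(b,None,fx=5,fy=5))
E
```

```text
[[610.65068582 303.25514206]
 [525.55643569 219.21112325]
 [463.11485795 208.11843114]]
```

View pics/a.png

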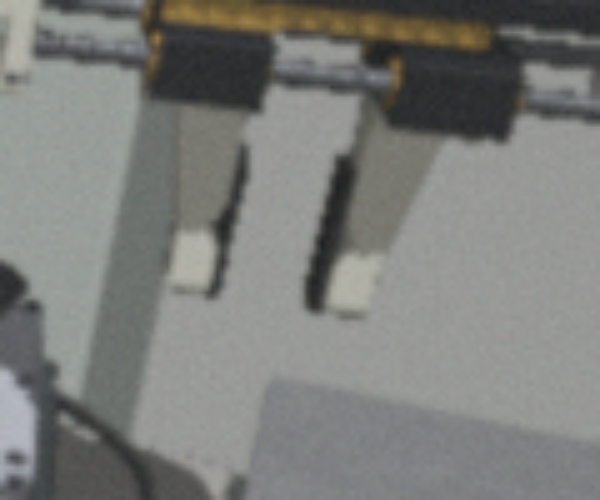

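View pics/b.png

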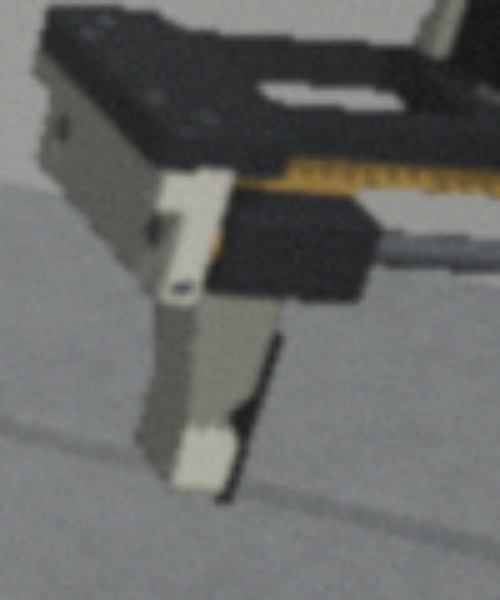

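>>> jog_arm([
  [[0,0.001,0.015],0],
  [[0,0.002,0.03],0],
  [[0,0.002,0.045],0],
  [[0,0.002,0.055],0],
  [[0,0.002,0.06],0],
  [[0,0.002,0.06],0],
])

```text
clock: 2.8
tool_pos: [0.5356, -0.3551, 0.1001]
orientation: [180.0, -0.0, -168.9]
force: [0.6, -0.1, 0.9]
opening: 0.0004
```

```bash
python3 look.py 3
```

```text
2.8 [-16.2  21.4 -10.4   0.  -58.2 -62.7] [ 0.5356 -0.3551  0.1001] [ 1.7999e+02 -2.0000e-02 -1.6889e+02] 0.0004 [ 0.6 -0.1  0.9]
```

View pics/sz3.png

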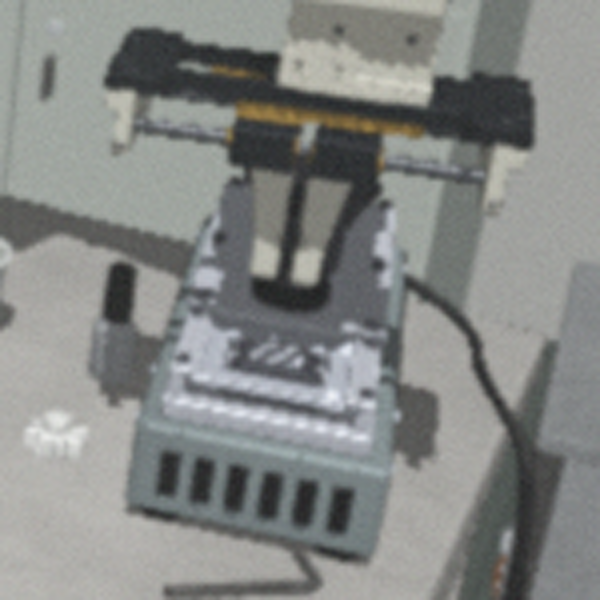

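View pics/sc3.png

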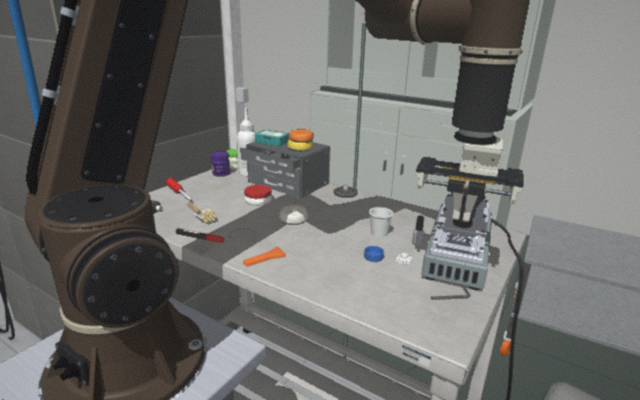

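```bash
python3 - <<'E'
from plant import ctrl
from h import *
import cv2
S=ctrl.camera_params('scene')
print(((proj([[.5359,-.3578,.1607],[.5356,-.3551,.1001],[.5356,-.3551,.1301]],S)-[430,180])*[7,6]).round())
i=cv2.imread('pics/sc3.png')[180:270,430:500]
cv2.imwrite('pics/c3.png',cv2.resize(cv2.convertScaleAbs(i,alpha=1.6),None,fx=7,fy=6,interpolation=cv2.INTER_CUBIC))
E
```

```text
[[232. 169.]
 [190. 327.]
 [206. 249.]]
```

View pics/c3.png

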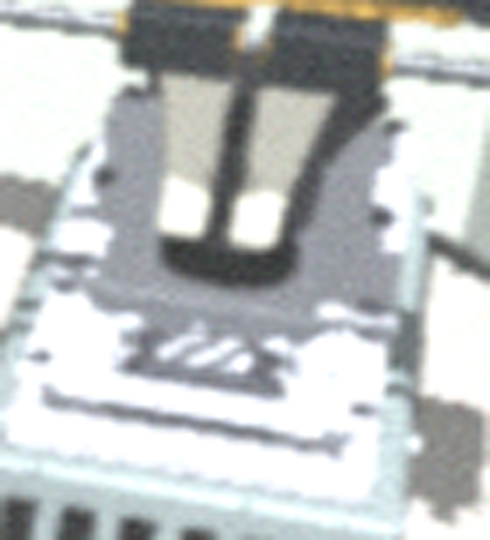

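```bash
python3 - <<'E'
from plant import ctrl
from h import *
S=ctrl.camera_params('scene')
P=np.array([[.4156,-.4823,.2203],[.5359,-.3578,.1607],[.5356,-.3551,.1001]])
y=np.radians([-167.4,-168.9,-168.9])
U=np.array([[533,200],[467,191.5],[461.4,220.5]])
f=lambda t:(proj(P+np.c_[np.cos(y)*.0095,np.sin(y)*.0095,0*y]+t,S)-U)
for m in(np.array([0,0,1]),np.array([1,.2,0]),np.array([1,1,1])):
    r=least_squares(lambda t:f(t*m).ravel(),[0,0,0]); print(r.x*m,f(r.x*m).round(1).tolist())
E
```

```text
[0.         0.         0.03846455] [[-1.7, -0.6], [-1.2, 0.6], [-1.8, -0.9]]
[0.09189335 0.01065191 0.        ] [[-4.6, 0.9], [2.9, 2.6], [2.8, -1.6]]
[ 0.00038673 -0.00266131  0.03839392] [[0.2, -0.3], [0.2, 0.9], [-0.4, -0.6]]
```

>>> jog_arm([
  [[0,0.001,0.005],0],
  [[0,0.001,0.01],0],
  [[0,0.001,0.015],0],
  [[0,0.001,0.017],0],
  [[0,0.001,0.017],0],
])

```text
clock: 3.4
tool_pos: [0.5355, -0.3535, 0.0826]
orientation: [180.0, -0.0, -168.9]
force: [-0.4, -0.6, -0.1]
opening: 0.0004
```

>>> jog_arm([
  [[0,0,0.005],0],
  [[0,0,0.01],0],
  [[0,0,0.015],0],
  [[0,0,0.02],0],
  [[0,0,0.024],0],
  [[0,0,0.024],0],
])

```text
clock: 4.0
tool_pos: [0.5353, -0.3535, 0.0583]
orientation: [180.0, -0.1, -168.9]
force: [-0.3, 0.3, -0.7]
opening: 0.0002
```

```bash
python3 look.py 4; python3 - <<'E'
import cv2
i=cv2.imread('pics/sc4.png')[190:280,430:500]
cv2.imwrite('pics/c4.png',cv2.resize(cv2.convertScaleAbs(i,alpha=1.5),None,fx=7,fy=6.5,interpolation=cv2.INTER_CUBIC))
E
```

```text
4.0 [-16.1  23.6 -13.1  -0.  -53.4 -62.8] [ 0.5353 -0.3535  0.0583] [ 1.7996e+02 -6.0000e-02 -1.6887e+02] 0.0002 [-0.3  0.3 -0.7]
```

View pics/c4.png

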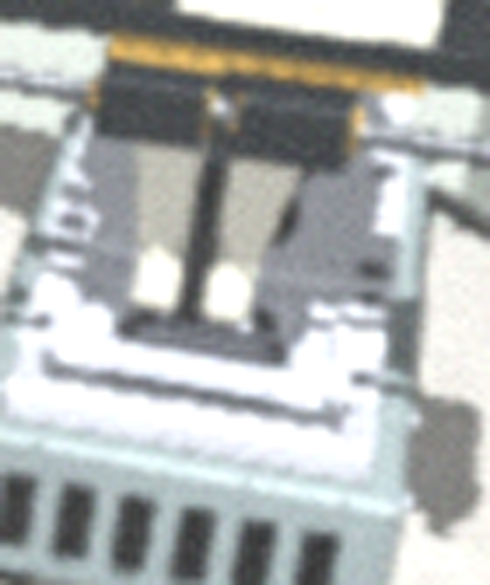

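View pics/tz4.png

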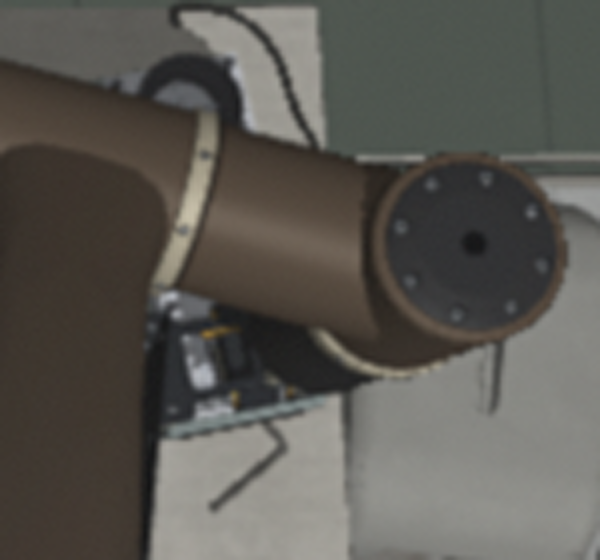

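>>> jog_arm([
  [[0,-0.003,0],0],
  [[0,-0.003,0.004],0],
  [[0,-0.003,0.008],0],
  [[0,-0.003,0.01],0],
  [[0,-0.003,0.01],0],
])

```text
clock: 4.6
tool_pos: [0.5367, -0.357, 0.0496]
orientation: [-180.0, 0.0, -168.8]
force: [-1.7, -0.7, 5.5]
opening: 0.0004
```

>>> jog_arm([
  [[0,0,0.002],0],
  [[0,0,0.004],0],
  [[0,0,0.006],0],
  [[0,0,0.006],0],
])

```text
clock: 5.0
tool_pos: [0.5367, -0.357, 0.044]
orientation: [-179.9, 0.0, -168.8]
force: [-1.4, 0.4, 8.2]
opening: 0.0003
```

>>> jog_arm([
  [[0,0,0.002],0],
  [[0,0,0.004],0],
  [[0,0,0.005],0],
  [[0,0,0.005],0],
])

```text
clock: 5.4
tool_pos: [0.5367, -0.357, 0.0394]
orientation: [-179.9, 0.0, -168.8]
force: [-2.9, 1.4, 10.8]
opening: 0.0005
```

```bash
python3 look.py 5; python3 - <<'E'
import cv2
i=cv2.imread('pics/sc5.png')[190:280,430:500]
cv2.imwrite('pics/c5.png',cv2.resize(cv2.convertScaleAbs(i,alpha=1.5),None,fx=7,fy=6.5,interpolation=cv2.INTER_CUBIC))
E
```

```text
5.4 [-16.3  24.9 -13.9   0.  -51.1 -62.6] [ 0.5367 -0.357   0.0394] [-1.7993e+02  5.0000e-02 -1.6883e+02] 0.0005 [-2.9  1.4 10.8]
```

View pics/c5.png

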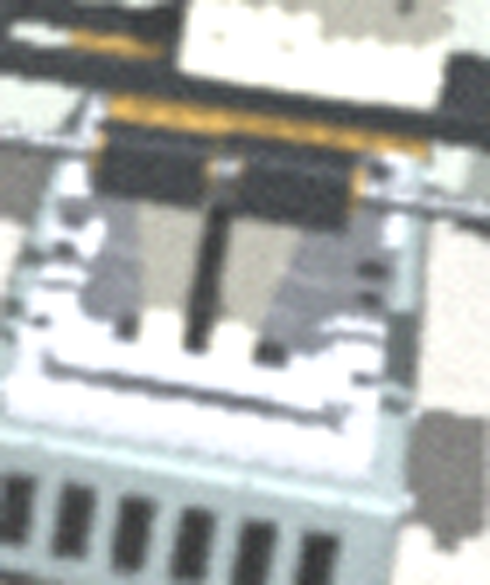

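>>> jog_arm([
  [[0.003,0,0],0],
  [[0.006,0,0],0],
  [[0.009,0,0],0],
  [[0.012,0,0],0],
  [[0.016,0,0],0],
  [[0.02,0,0],0],
  [[0.02,0,0],0],
])

```text
clock: 6.2
tool_pos: [0.5217, -0.3615, 0.041]
orientation: [-179.7, 0.5, -168.8]
force: [7.8, 2.6, 10.0]
opening: 0.0005
```

>>> jog_arm([
  [[0,0,0.002],0],
  [[0.002,0,0.002],0],
  [[0.005,0,0.002],0],
  [[0.005,0,0.002],0],
])

```text
clock: 6.6
tool_pos: [0.5155, -0.3624, 0.0382]
orientation: [-179.8, 0.4, -168.8]
force: [6.0, 1.3, 4.8]
opening: 0.0002
```

```bash
python3 look.py 6; python3 - <<'E'
import cv2
i=cv2.imread('pics/sc6.png')[190:280,430:500]
cv2.imwrite('pics/c6.png',cv2.resize(cv2.convertScaleAbs(i,alpha=1.5),None,fx=7,fy=6.5,interpolation=cv2.INTER_CUBIC))
E
```

```text
6.6 [-17.4  23.7 -16.2   0.  -49.7 -61.4] [ 0.5155 -0.3624  0.0382] [-179.77    0.35 -168.78] 0.0002 [6.  1.3 4.8]
```

View pics/c6.png

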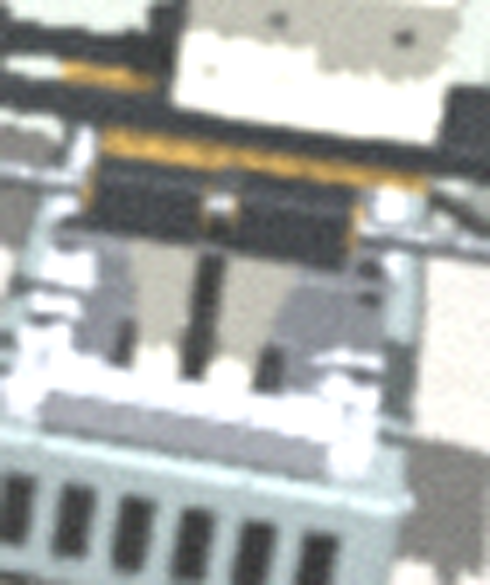

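>>> jog_arm([
  [[0.004,0,0],0],
  [[0.008,0,-0.001],0],
  [[0.013,0,-0.001],0],
  [[0.018,0,-0.001],0],
  [[0.023,0,-0.001],0],
  [[0.028,0,-0.001],0],
  [[0.033,0,-0.001],0],
  [[0.038,0,-0.001],0],
  [[0.038,0,-0.001],0],
])

```text
clock: 7.6
tool_pos: [0.4769, -0.3698, 0.038]
orientation: [-179.8, 0.2, -168.8]
force: [4.6, -2.2, 1.6]
opening: 0.0004
```

>>> jog_arm([
  [[0.003,0,0],0],
  [[0.006,0,0],0],
  [[0.009,0,0],0],
  [[0.009,0,0],0],
])

```text
clock: 8.0
tool_pos: [0.4666, -0.3709, 0.0375]
orientation: [-179.9, 0.1, -168.8]
force: [2.3, -0.4, 2.0]
opening: 0.0004
```

```bash
python3 look.py 7; python3 - <<'E'
import cv2
i=cv2.imread('pics/sc7.png')[190:300,420:500]
cv2.imwrite('pics/c7.png',cv2.resize(cv2.convertScaleAbs(i,alpha=1.5),None,fx=7,fy=5.4,interpolation=cv2.INTER_CUBIC))
E
```

```text
8.0 [-19.7  21.1 -20.5   0.  -48.3 -59.1] [ 0.4666 -0.3709  0.0375] [-1.7994e+02  9.0000e-02 -1.6884e+02] 0.0004 [ 2.3 -0.4  2. ]
```

View pics/c7.png

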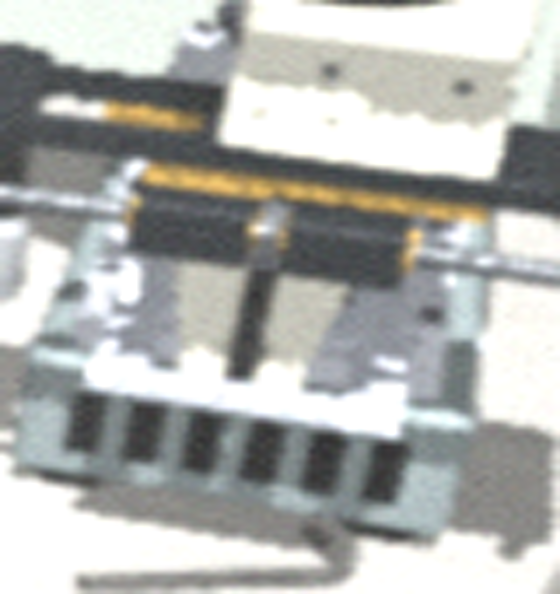

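View pics/tz7.png

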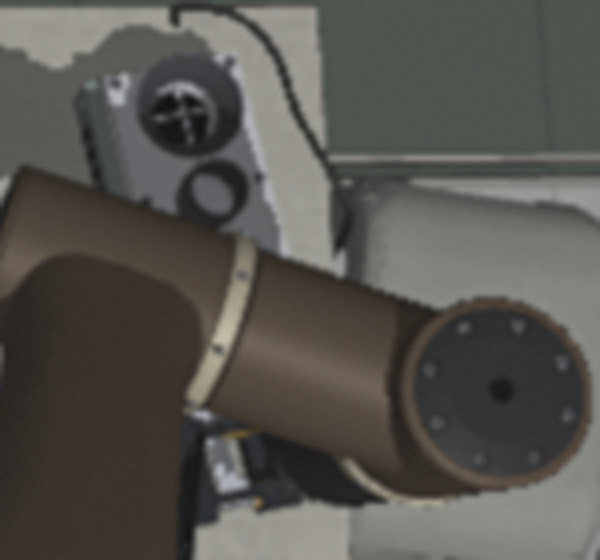

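>>> jog_arm([
  [[0.002,0,0],0],
  [[0.004,0,0],0],
  [[0.004,0,0],0],
])

```text
clock: 8.4
tool_pos: [0.4613, -0.3713, 0.037]
orientation: [180.0, -0.0, -168.9]
force: [1.5, 0.7, 1.4]
opening: 0.0004
```

>>> jog_arm([
  [[0.001,0,-0.001],0],
  [[0.002,0,-0.001],0],
  [[0.002,0,-0.001],0],
])

```text
clock: 8.7
tool_pos: [0.46, -0.3714, 0.038]
orientation: [180.0, 0.0, -168.9]
force: [3.8, 2.0, -1.8]
opening: 0.0004
```

>>> jog_arm([
  [[0.001,0,0],0],
  [[0.002,0,0],0],
  [[0.002,0,0],0],
])

```text
clock: 9.0
tool_pos: [0.46, -0.3715, 0.0381]
orientation: [-180.0, 0.2, -168.8]
force: [9.9, 5.0, -5.2]
opening: 0.0004
```

>>> jog_arm([
  [[-0.003,0,0],0],
  [[-0.008,0,0],0],
  [[-0.01,0,-0.005],0],
  [[-0.01,0,-0.02],0],
  [[-0.01,0,-0.04],0],
  [[-0.01,0,-0.06],0],
  [[-0.01,0,-0.085],0],
  [[0,-0.02,-0.11],0],
  [[0.0,-0.04,-0.12],0],
  [[0.0,-0.04,-0.12],0],
])

```text
clock: 10.0
tool_pos: [0.4662, -0.4137, 0.1605]
orientation: [-179.8, 0.1, -168.9]
force: [-0.4, 0.3, -0.7]
opening: 0.0004
```

```bash
python3 look.py 8; python3 - <<'E'
import cv2
i=cv2.imread('pics/sc8.png')[190:300,420:500]
cv2.imwrite('pics/c8.png',cv2.resize(cv2.convertScaleAbs(i,alpha=1.3),None,fx=7,fy=5.4,interpolation=cv2.INTER_CUBIC))
E
```

```text
10.0 [-23.6  16.7  -8.8   0.1 -64.2 -55.3] [ 0.4662 -0.4137  0.1605] [-1.7985e+02  1.1000e-01 -1.6893e+02] 0.0004 [-0.4  0.3 -0.7]
```

View pics/c8.png

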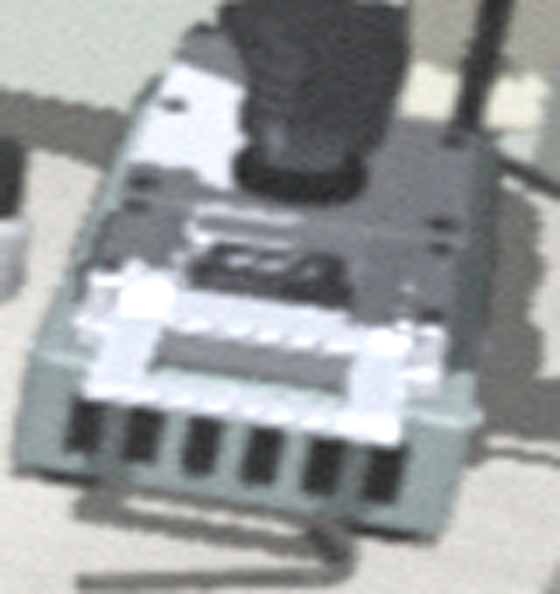

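View pics/top8.png

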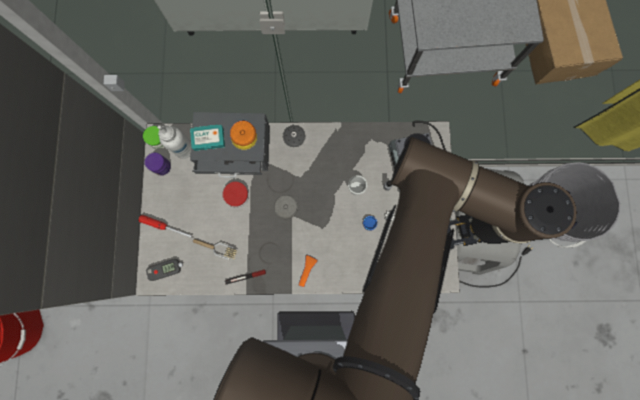

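>>> jog_arm([
  [[-0.03,0.01,0],0],
  [[-0.06,0.02,0],0],
  [[-0.09,0.03,0],0],
  [[-0.12,0.038,0.01],0],
  [[-0.145,0.043,0.03],0],
  [[-0.1533,0.045,0.05],0],
  [[-0.1533,0.045,0.07],0],
  [[-0.1533,0.045,0.07],0],
])

```text
clock: 10.9
tool_pos: [0.6047, -0.3355, 0.0838]
orientation: [179.8, -0.4, -168.8]
force: [-0.6, 0.0, -0.9]
opening: 0.0002
```

```bash
python3 look.py 9; python3 - <<'E'
import cv2
i=cv2.imread('pics/sc9.png')[170:280,420:500]
cv2.imwrite('pics/c9.png',cv2.resize(cv2.convertScaleAbs(i,alpha=1.5),None,fx=7,fy=5.4,interpolation=cv2.INTER_CUBIC))
E
```

```text
10.9 [-13.   26.7  -4.2  -0.1 -59.5 -65.8] [ 0.6047 -0.3355  0.0838] [ 179.77   -0.37 -168.83] 0.0002 [-0.6  0.  -0.9]
```

View pics/c9.png

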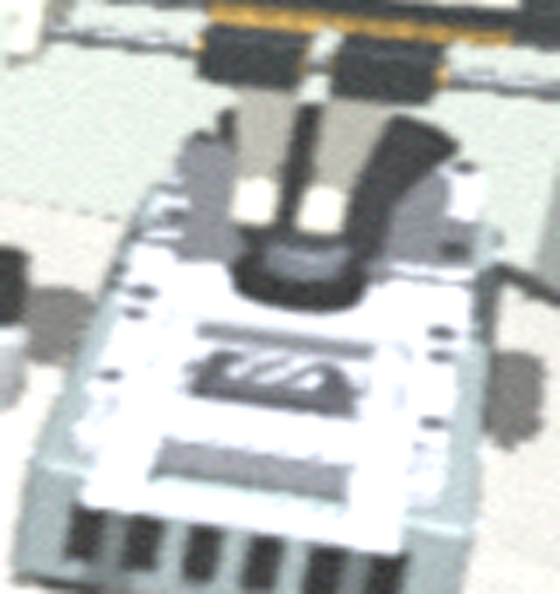

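View pics/sc9.png

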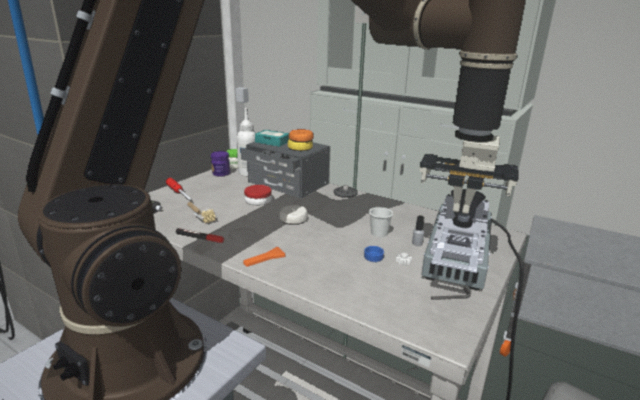

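>>> jog_arm([
  [[-0.003,-0.005,0],0],
  [[-0.003,-0.005,0.003],0],
  [[-0.003,-0.005,0.006],0],
  [[-0.003,-0.005,0.009],0],
  [[-0.003,-0.005,0.011],0],
  [[-0.003,-0.005,0.011],0],
])

```text
clock: 11.6
tool_pos: [0.611, -0.3419, 0.0769]
orientation: [180.0, -0.0, -168.9]
force: [-2.4, -0.3, 1.4]
opening: 0.0005
```

>>> jog_arm([
  [[0,0,0.002],0],
  [[0,0,0.004],0],
  [[0,0,0.005],0],
  [[0,0,0.005],0],
])

```text
clock: 12.0
tool_pos: [0.6112, -0.342, 0.0723]
orientation: [-180.0, -0.0, -168.9]
force: [-1.2, 0.5, 3.4]
opening: 0.0001
```

>>> jog_arm([
  [[0,0,0.002],0],
  [[0,0,0.004],0],
  [[0,0,0.005],0],
  [[0,0,0.005],0],
])

```text
clock: 12.4
tool_pos: [0.6114, -0.3421, 0.0706]
orientation: [-179.9, 0.1, -168.8]
force: [-8.1, 5.4, 23.5]
opening: 0.0005
```

>>> jog_arm([
  [[0,0,-0.005],0],
  [[0,0,-0.015],0],
  [[0,0,-0.04],0],
  [[0,0,-0.07],0],
  [[0,0,-0.1],0],
  [[0.03,-0.02,-0.1],0],
  [[0.06,-0.05,-0.1],0],
  [[0.09,-0.08,-0.1],0],
  [[0.11,-0.11,-0.1],0],
  [[0.11,-0.13,-0.1],0],
  [[0.11,-0.13,-0.1],0],
])

```text
clock: 13.5
tool_pos: [0.5277, -0.4931, 0.1662]
orientation: [180.0, -0.0, -169.0]
force: [0.6, 0.1, 0.5]
opening: 0.0002
```

```bash
python3 look.py 10; python3 - <<'E'
import cv2
i=cv2.imread('pics/sc10.png')[180:300,410:500]
cv2.imwrite('pics/c10.png',cv2.resize(cv2.convertScaleAbs(i,alpha=1.2),None,fx=6,fy=5,interpolation=cv2.INTER_CUBIC))
E
```

```text
13.5 [-27.7  25.8   5.6  -0.  -69.8 -51.4] [ 0.5277 -0.4931  0.1662] [ 1.7998e+02 -3.0000e-02 -1.6902e+02] 0.0002 [0.6 0.1 0.5]
```

View pics/c10.png

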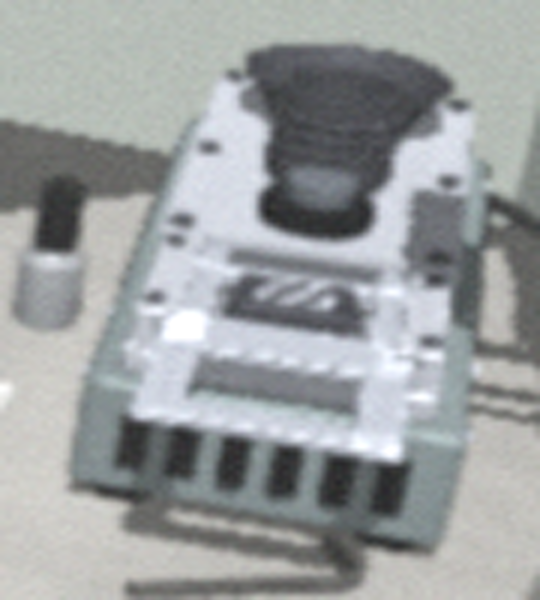

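View pics/tz10.png

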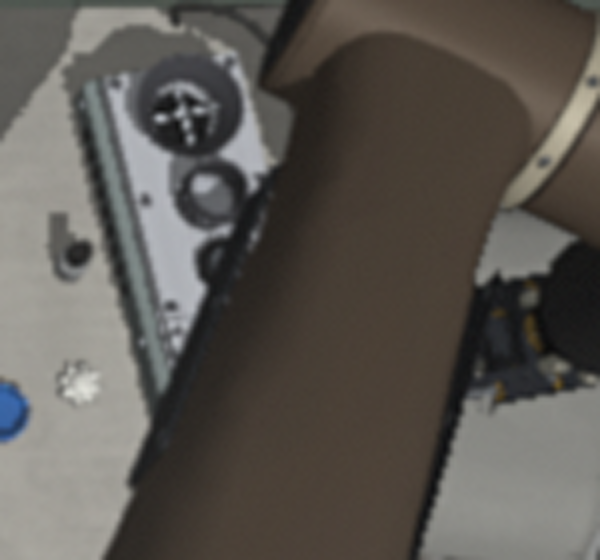

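```bash
python3 -c "
from plant import ctrl
print(ctrl.close_job())"
```

```text
the job is handed in; nothing more can be done
None
```

The selector slide is changed over to the pad inlet and locked, and the start button has been pressed and released. I then handed the job in, with the clock at about 13.6 s.

- **Slide:** I held the plunger about 12 mm down with the closed fingertips (10.8 N) and pushed the slide out to its stop. The fingertips travelled about 78 mm, with roughly 11 N at the stop. The last picture shows the plunger standing up in the rear window.
- **Start button:** I pressed it fully down, about 6 mm of travel, where it bottomed at about 24 N, and let go. The last picture shows the button up again.
- **Arm at hand-in:** it was clear of the box, at z 0.166 m, with the force back to about zero.

**Checks that disagreed:**
- The visible fingertips sat about 38 mm higher than the reported tool position. The plunger contact at a reported 0.051 m (true height 0.089 m) and the button contact confirmed this, so I worked by that offset and the felt force.
- The two cameras disagreed by up to about 8 mm on the plunger's position. I aimed between them and corrected from close-up pictures.

**Not checked:**
- I have no direct reading of the slide, plunger or button joints; their state is judged from pictures, travel and force.
- I did not measure the other things on the bench. The ones in the last close-up pictures look unmoved, but the arm hid part of the view from above.

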